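# Find the weak spring clip on the audio bench

## Robot

A 6-joint arm with a two-finger parallel gripper is mounted at the origin on the work surface. World frame = base frame: x ahead of the robot, y to its left, z up, the work surface at z = 0. Lengths are in mm, angles in rad, forces in N, time in s.
With the tool pointing down it reaches from about 325 to 875 mm from the base axis. Payload 4.4 kg.
Tool frame: the origin (TCP) lies between the finger pads; the fingertips stand 19 mm ahead of it and the grasp point (between the pads) is the TCP; y points along the fingers, z is the direction in which the jaws open and shut, and the axes are right-handed (so a half turn about y gives the same grasp; the last joint's range is limited). The gripper opens to 85 mm and grips with 20 to 120 N. Pads are 22 mm wide; open, the fingers measure 114 mm over their backs; the gripper's body (76 mm by 85 mm) begins 54 mm behind the grasp point. The pads swing forward as they close: fully open they stand 13 mm farther back than shut.
Start: joints at [-1.351, 0.207, 1.542, -0, 1.393, -0.15], TCP at [208.346, -535.929, 250.282] pointing down, gripper open.
Joint ranges: [-2.73, 2.73], [-0.86, 2.22], [0.23, 2.46], [-1.11, 4.25], [0.08, 2.63], [-2.82, 2.82]. Speed limits (rad/s): [2.79, 2.79, 3.14, 3.14, 3.14, 3.14].

## Interface

Orientations are given as a unit quaternion [x, y, z, w].
In Python, from bench import ctrl gives the robot as it stands. The module is installed in compiled form; this text tells all that it offers.
- The arm moves only by the shell command python3 -m crank 'ROWS' [OPENING] [FORCE]. ROWS is JSON, a list that holds one entry, the list of rows, each a list of 4 numbers: the shift along the tool's x, y, z in m, then the turn about the tool's y in degrees. A call has 1 to 20 rows; each row shifts and turns the commanded pose from where the row before left it, along the tool's axes as they then stand; what a row does not reach is not made up. A row lasts 1/8 s, in which the tool goes at most 62.5 mm and 10.7 degrees, less where a joint would pass 70% of its speed; a pose out of reach is approached as far as the arm can. A call is refused whole if a number of a shift passes 0.0625 or a number of a turn 10.7, either way. A call with a gripper value outside its range is refused whole. OPENING is the finger opening in m, from 0 to 0.0854, set as the call begins (- or left out, the last holds). The fingers move at their own pace and stop on an object; FORCE is the grip in N (left out, the last holds). Time passes only in rows, so rows that do not move let the fingers close. It gives the time, the measured TCP pose, the force and the opening at its end, in the units of the state.
- ctrl.sense(): the state, without advancing time (a new reading comes with each control period).
- ctrl.camera(name): name is "scene" or "top" or "wrist"; returns a dict with "color" (384x512x3 uint8, blue, green, red), "camera_matrix" (3x3 intrinsics, pixels), "k1" (the pictures are not rectified: a ray, as slopes to the right and down, at radius r is drawn at 1 + k1 r^2 times it, then the intrinsics apply), "rvec" (rotation vector, rad) and "tvec" (3), from world to camera coordinates, as OpenCV has them; the wrist camera has in their place "mount" (4x4, takes a point from camera to tool coordinates, whose origin is the TCP and whose axes are the tool frame's). Camera axes: x right, y down, z forward; pixel columns grow to the right and rows downward; lengths in mm; the calibration is good to about 2 mm. A picture is of the moment at which its call begins: read the wrist's pose just before it. There is no depth.
- ctrl.sign_off(): hands the job in, once; it reports no verdict.
The state is a dict: "time_s": time; "qpos": joint angles; "qd": joint speeds; "joint_efforts": joint torques, N m; "ee_pos": TCP position; "orientation": TCP orientation; "contact_force": force on the tool from outside, world axes, zero at the start; "wrist_torque": the same for the moment, N m; "finger_gap": finger opening in mm.
Only numpy, scipy, OpenCV 4.12 (cv2) and the standard library are available. Lean on these libraries where they do the work, as an engineer would, in place of code of your own. Each camera call takes 0.05 s, during which the arm holds its last target.

## Task

Each steel box holds a spring clip with a green card in its jaws; one clip has gone weak. Find it by hooking a finger behind a card's orange tab, drawing the card well forward (20 mm or more) and letting go: a sound clip pulls hard and draws its card back home, the weak one pulls lightly and its card stays out. Leave the weak clip's card drawn, lift that clip straight up out of its box by its brass post, and set it down gently, upright and flat, in the red tray, without dropping it. Never lift a sound clip from its box, leave the sound clips' cards home, and do not shift or upset the spray can, the plug, the jar or the recorder.

Things in the scene. Friction and masses are not known exactly. Their poses are not given: they have to be found in the camera images.
- box_1: Fixed open-topped galvanised steel box, 111 (x) x 61 (y) x 54 mm high, walls 6 mm; origin at the centre of its underside, z up. Its front faces its own -x. One pocket 99 x 49 mm, floor 22 mm up, 32 mm deep, in which clip unit 1 sits with about 1.5 mm play all round, its top flush with the rim.
- box_2: Fixed open-topped galvanised steel box, 111 (x) x 61 (y) x 54 mm high, walls 6 mm; origin at the centre of its underside, z up. Its front faces its own -x. One pocket 99 x 49 mm, floor 22 mm up, 32 mm deep, in which clip unit 2 sits with about 1.5 mm play all round, its top flush with the rim.
- box_3: Fixed open-topped galvanised steel box, 111 (x) x 61 (y) x 54 mm high, walls 6 mm; origin at the centre of its underside, z up. Its front faces its own -x. One pocket 99 x 49 mm, floor 22 mm up, 32 mm deep, in which clip unit 3 sits with about 1.5 mm play all round, its top flush with the rim.
- clip_1: Loose clip unit 1, 0.5-0.7 kg: alloy block 96 (x) x 46 x 32 mm high, origin under its centre, axes as its box's. On it a black spring clip (x +2 to +40, 40 wide, top at z 52; wire ears at x 34-45 to z 64), a brass post and a card. Units look alike. Two clips are sound, one is weak (see card); any may be the weak one. Balance point near the post.
- post_1 (a point): Centre of clip unit 1's brass lifting post, the only thing to lift the unit by: 14 x 14 mm, 34 mm high, standing on the clip (52 to 86 mm above the block's underside), at x +10 mm, y 0 of the block; this point is 69 mm above the block's underside. Axes as the block's.
- tab_1 (a point): Centre of the upright orange tab at the front of card 1: 8 (x) x 38 (y) x 28 mm high, 36 to 64 mm above the block's underside. Starts at x -44 mm of the block: a 42 mm gap lies between its inner (+x) face and the clip. Under the gap is the green card, 30 mm wide, top 40 mm above the block's underside. Drawing moves it along the unit's -x.
- card_1 (a joint): How far card 1 is drawn from its clip along the unit's -x, m: 0 home, stop at 0.030 (it cannot leave). Sound clip: the jaws resist with 4 N rising to about 11 N at the stop, and draw the card back home within 0.5 s when let go. Weak clip: about 2 N all the way, the card stays where it is left. A hard pull on the stop may tip the unit.
- clip_2: Loose clip unit 2, 0.5-0.7 kg: alloy block 96 (x) x 46 x 32 mm high, origin under its centre, axes as its box's. On it a black spring clip (x +2 to +40, 40 wide, top at z 52; wire ears at x 34-45 to z 64), a brass post and a card. Units look alike. Two clips are sound, one is weak (see card); any may be the weak one. Balance point near the post.
- post_2 (a point): Centre of clip unit 2's brass lifting post, the only thing to lift the unit by: 14 x 14 mm, 34 mm high, standing on the clip (52 to 86 mm above the block's underside), at x +10 mm, y 0 of the block; this point is 69 mm above the block's underside. Axes as the block's.
- tab_2 (a point): Centre of the upright orange tab at the front of card 2: 8 (x) x 38 (y) x 28 mm high, 36 to 64 mm above the block's underside. Starts at x -44 mm of the block: a 42 mm gap lies between its inner (+x) face and the clip. Under the gap is the green card, 30 mm wide, top 40 mm above the block's underside. Drawing moves it along the unit's -x.
- card_2 (a joint): How far card 2 is drawn from its clip along the unit's -x, m: 0 home, stop at 0.030 (it cannot leave). Sound clip: the jaws resist with 4 N rising to about 11 N at the stop, and draw the card back home within 0.5 s when let go. Weak clip: about 2 N all the way, the card stays where it is left. A hard pull on the stop may tip the unit.
- clip_3: Loose clip unit 3, 0.5-0.7 kg: alloy block 96 (x) x 46 x 32 mm high, origin under its centre, axes as its box's. On it a black spring clip (x +2 to +40, 40 wide, top at z 52; wire ears at x 34-45 to z 64), a brass post and a card. Units look alike. Two clips are sound, one is weak (see card); any may be the weak one. Balance point near the post.
- post_3 (a point): Centre of clip unit 3's brass lifting post, the only thing to lift the unit by: 14 x 14 mm, 34 mm high, standing on the clip (52 to 86 mm above the block's underside), at x +10 mm, y 0 of the block; this point is 69 mm above the block's underside. Axes as the block's.
- tab_3 (a point): Centre of the upright orange tab at the front of card 3: 8 (x) x 38 (y) x 28 mm high, 36 to 64 mm above the block's underside. Starts at x -44 mm of the block: a 42 mm gap lies between its inner (+x) face and the clip. Under the gap is the green card, 30 mm wide, top 40 mm above the block's underside. Drawing moves it along the unit's -x.
- card_3 (a joint): How far card 3 is drawn from its clip along the unit's -x, m: 0 home, stop at 0.030 (it cannot leave). Sound clip: the jaws resist with 4 N rising to about 11 N at the stop, and draw the card back home within 0.5 s when let go. Weak clip: about 2 N all the way, the card stays where it is left. A hard pull on the stop may tip the unit.
- tray: Red reject tray, fixed, open-topped, 190 (x) x 120 (y) x 30 mm high, walls 4 mm, floor 4 mm; origin at the centre of its underside. A unit fits flat in it with its x along the tray's x (its drawn card may stick out over the low wall).
- spray_can: Bystander: loose blue spray can with white nozzle, 34 mm across, 120 mm high, standing close to a long side of a box; origin at the centre of its underside.
- plug: Bystander: loose audio plug standing upright, 22 mm across, 70 mm high, close to a long side of a box; origin at the centre of its underside.
- recorder: Bystander: black pocket recorder lying flat, 36 x 85 (y) x 14 mm, on the robot side of the boxes; origin at the centre of its underside.
- jar: Bystander: loose amber glass jar with a steel lid, 32 mm across, 85 mm high, standing close to a long side of a box; origin at the centre of its underside.

How it is judged:
By the outcome, as a careful person would: the job done as asked, in the order asked, and still so for the second after the job is handed in, with the robot touching nothing.
It also fails if it takes over 72 s, if anything falls off the work surface, if the arm or the gripper's body presses on something with over 40 N, if the wrist force passes 120 N, or if a joint passes its speed limit or range.

## Working session

There is one attempt and no reset: what is moved stays moved. The work goes in short steps, Python scripts to look and compute and a shell command to move; the robot and the scene stay as the last step left them, time stands still between calls to the robot, and variables do not carry over. Pictures are saved under pics/ and viewed, and the job is handed in when it is done.

```bash
mkdir -p pics
python3 - <<'E'
from bench import ctrl
import cv2
print(ctrl.sense())
for n in ["scene","top","wrist"]:
    c=ctrl.camera(n); cv2.imwrite(f"pics/{n}0.png",c["color"])
    print(n,{k:v for k,v in c.items() if k!="color"})
E
```

```text
{'time_s': 0.0, 'qpos': array([-1.35048271e+00,  2.07439157e-01,  1.54300096e+00, -1.64395106e-05,
        1.39351370e+00, -1.50497813e-01]), 'qd': array([ 0.00187418, -0.00145886, -0.00014178, -0.00175963,  0.0002883 ,
        0.00053938]), 'joint_efforts': array([ 3.57758802e-05, -3.83034754e+01, -2.91593939e+01, -1.65752408e-04,
        1.05974506e-02,  9.11772929e-06]), 'ee_pos': array([ 208.18638077, -535.19458915,  249.09255993]), 'orientation': array([-0.13038759,  0.69582147, -0.6941533 ,  0.13031789]), 'contact_force': array([ 0.180437  , -0.16924755,  0.98080378]), 'wrist_torque': array([ 0.00807659,  0.01266858, -0.02439579]), 'finger_gap': 85.50041498455403}
scene {'camera_matrix': array([[424.56316783,   0.        , 253.18705314],
       [  0.        , 424.56316783, 192.03263699],
       [  0.        ,   0.        ,   1.        ]]), 'k1': 0.04160807034585113, 'rvec': array([ 1.16962283,  2.18329421, -1.14593571]), 'tvec': array([ 273.13918019, -166.15444005, 1343.7865599 ])}
top {'camera_matrix': array([[461.7639091 ,   0.        , 261.48027991],
       [  0.        , 461.7639091 , 190.8028992 ],
       [  0.        ,   0.        ,   1.        ]]), 'k1': -0.1783593875025251, 'rvec': array([ 2.1460451 , -2.15670125,  0.16163837]), 'tvec': array([  19.86956128,  506.7843921 , 1353.14727299])}
wrist {'camera_matrix': array([[290.96202833,   0.        , 252.77076651],
       [  0.        , 290.96202833, 196.25065992],
       [  0.        ,   0.        ,   1.        ]]), 'k1': -0.07447137055080924, 'mount': array([[-7.16880222e-04,  9.53183671e-01,  3.02391098e-01,
        -7.78097805e+01],
       [-8.62645126e-04, -3.02391652e-01,  9.53183374e-01,
        -1.24047476e+02],
       [ 9.99999371e-01,  4.22462102e-04,  1.03903784e-03,
        -1.55905724e+00],
       [ 0.00000000e+00,  0.00000000e+00,  0.00000000e+00,
         1.00000000e+00]])}
```

View pics/scene0.png

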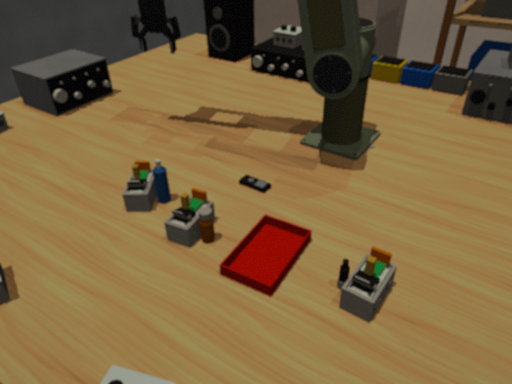

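View pics/top0.png

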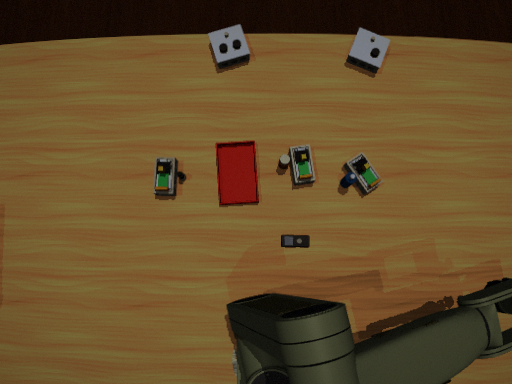

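View pics/wrist0.png

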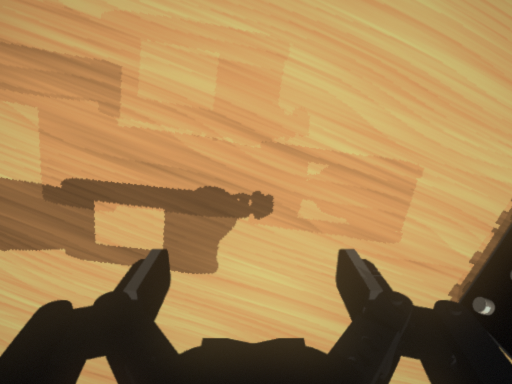

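The top view shows boxes at about (166,177), (302,165) and (363,173), the red tray at (237,173) and the recorder at (295,241). The spray can is at (347,181), the jar at (285,160) and the plug at (181,177). In every unit the tab end points down the image, towards the robot. Next I'll measure them.

```bash
cat > h.py <<'E'
from bench import ctrl
import cv2, numpy as np
from scipy.spatial.transform import Rotation as R
def undist(px,c):
    K=c["camera_matrix"];px=np.atleast_2d(np.asarray(px,float))
    return cv2.undistortPoints(px.reshape(-1,1,2),K,np.array([c["k1"],0,0,0,0.]) ).reshape(-1,2)
def pose(c,st=None):
    if "rvec" in c:
        Rm=cv2.Rodrigues(c["rvec"])[0]; return Rm.T, -Rm.T@c["tvec"]
    T=np.eye(4);T[:3,:3]=R.from_quat(st["orientation"]).as_matrix();T[:3,3]=st["ee_pos"]
    M=T@c["mount"]; return M[:3,:3],M[:3,3]
def plane(px,z,c,st=None):
    A,o=pose(c,st);u=undist(px,c);d=np.c_[u,np.ones(len(u))]@A.T
    return o+d*((z-o[2])/d[:,2])[:,None]
def proj(P,c,st=None):
    A,o=pose(c,st); P=(np.atleast_2d(P)-o)@A; s=P[:,:2]/P[:,2:]
    r2=(s**2).sum(1,keepdims=True); s=s*(1+c["k1"]*r2); K=c["camera_matrix"]
    return s*[K[0,0],K[1,1]]+[K[0,2],K[1,2]]
def masks(im):
    h=cv2.cvtColor(im,cv2.COLOR_BGR2HSV);H,S,V=cv2.split(h)
    return dict(green=(H>45)&(H<80)&(S>120)&(V>50),red=((H<4)|(H>176))&(S>200),orange=(H>=6)&(H<=16)&(S>225)&(V>120))
def blobs(m,amin=15):
    n,l,s,ce=cv2.connectedComponentsWithStats(m.astype(np.uint8)); 
    return [(s[i],ce[i],(l==i)) for i in range(1,n) if s[i][4]>=amin]
E
python3 - <<'E'
from h import *
c=ctrl.camera("top");im=c["color"]
for k,m in masks(im).items():
    for s,ce,mm in blobs(m):
        if s[4]<4000 and k!='x': 
            cn=cv2.findContours(mm.astype(np.uint8),0,1)[0][0]; print(k,s,ce.round(1),plane(cv2.boxPoints(cv2.minAreaRect(cn)),{'red':30,'green':62,'orange':86}[k],c).round(0).tolist())
z=cv2.resize(im[125:225,140:400],None,fx=3,fy=3,interpolation=2);cv2.imwrite("pics/topz.png",z)
c=ctrl.camera("scene");im=c["color"]
cv2.imwrite("pics/scz.png",cv2.resize(im[140:330,110:410],None,fx=2.6,fy=2.6,interpolation=2))
E
```

```text
green [298 161  11  14 110] [303.5 168.1] [[588.0, -90.0, 62.0], [594.0, -119.0, 62.0], [557.0, -125.0, 62.0], [551.0, -96.0, 62.0]]
green [362 168  15  17 123] [368.7 176.2] [[556.0, -280.0, 62.0], [572.0, -303.0, 62.0], [538.0, -327.0, 62.0], [521.0, -303.0, 62.0]]
green [158 173  11  14 110] [162.8 180.1] [[521.0, 328.0, 62.0], [558.0, 326.0, 62.0], [556.0, 296.0, 62.0], [519.0, 298.0, 62.0]]
red [ 216  141   43   64 2374] [236.7 172.8] [[656.0, 160.0, 30.0], [664.0, 40.0, 30.0], [474.0, 27.0, 30.0], [466.0, 145.0, 30.0]]
```

View pics/topz.png

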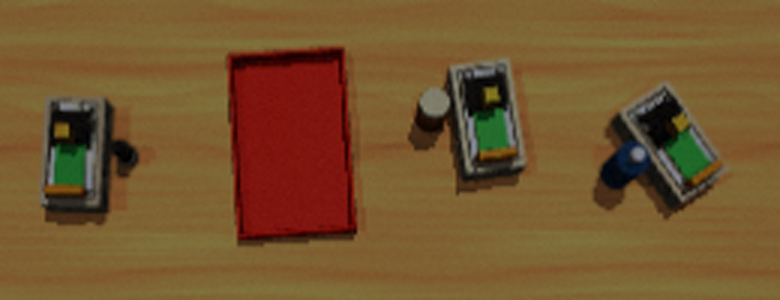

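View pics/scz.png

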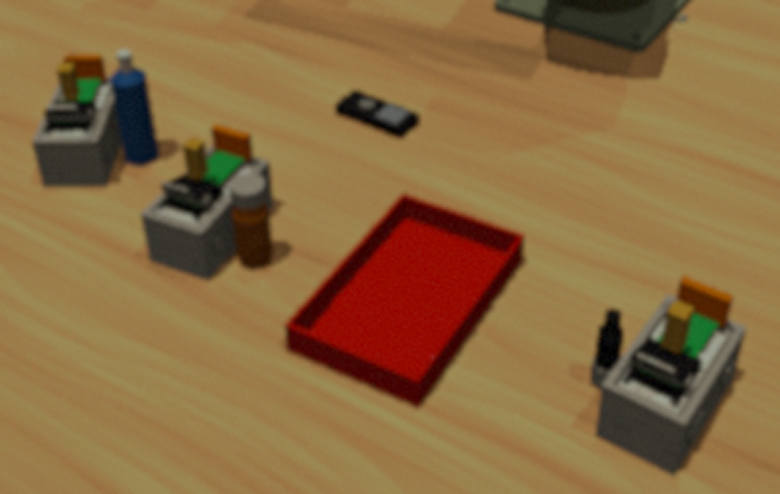

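Run:
```python
from h import *
s=ctrl.sense();M=R.from_quat(s["orientation"]).as_matrix();print(M.round(3));print(s["time_s"])
c=ctrl.camera("top")
t=plane([(216,141)],30,c)
def deg(a,b): d=np.subtract(a,b);return np.degrees(np.arctan2(d[1],d[0])).round(1)
# boxes: rim corners from zoom (px/3 + offset), z=54
for n,p in dict(L=[(44,98),(112,98),(107,210),(41,207)],M=[(447,68),(510,60),(524,170),(463,180)],Rr=[(621,108),(665,83),(724,165),(684,199)]).items():
    P=plane(np.array(p)/3+[140-.3,125-.3],54,c)[:,:2];print(n,P.round(0).tolist(),P.mean(0).round(0))
for n,p in dict(Lpost=(62,130),Mpost=(492,94),Rpost=(680,123)).items():
    print(n,plane(np.array(p)/3+[139.7,124.7],108,c).round(0))
for n,p,z in [("can",(637,152),118),("jar",(433,98),85),("plug",(124,148),70)]:
    print(n,plane(np.array(p)/3+[139.7,124.7],z,c).round(0))
```

```text
[[-0.932 -0.     0.362]
 [-0.362  0.001 -0.932]
 [-0.    -1.    -0.001]]
0.25
L [[608.0, 341.0], [607.0, 272.0], [494.0, 274.0], [497.0, 341.0]] [551. 307.]
M [[636.0, -65.0], [645.0, -129.0], [532.0, -141.0], [522.0, -80.0]] [ 584. -104.]
Rr [[595.0, -241.0], [621.0, -287.0], [537.0, -344.0], [502.0, -301.0]] [ 564. -293.]
Lpost [[564. 310. 108.]]
Mpost [[ 598. -105.  108.]]
Rpost [[ 569. -287.  108.]]
can [[ 539. -242.  118.]]
jar [[599. -49.  85.]]
plug [[553. 256.  70.]]
```

```bash
python3 -m crank '[[[-0.05,0.006,-0.012,0],[-0.05,0.006,-0.012,0],[-0.05,0.006,-0.012,0],[-0.05,0.006,-0.012,0],[-0.05,0.006,-0.012,0],[-0.05,0.006,-0.012,0],[-0.05,0.006,-0.012,0],[-0.05,0.006,-0.01,0],[0,0,0,-6.65],[0,0,0,-6.65],[0,0,0,0],[0,0,0,0]]]' 0.0 30
cat > snap.py <<'E'
from h import *
import sys
s=ctrl.sense();c=ctrl.camera("wrist");cv2.imwrite(f"pics/{sys.argv[1]}.png",c["color"])
import pickle;pickle.dump((s,c),open(f"pics/{sys.argv[1]}.pkl","wb"))
M=R.from_quat(s["orientation"]).as_matrix()
print(round(s["time_s"],2),s["ee_pos"].round(1),"head",np.degrees(np.arctan2(M[1,0],M[0,0])).round(1),s["contact_force"].round(1),s["finger_gap"].round(1),s["qpos"].round(2))
E
python3 snap.py w1
```

```text
time_s: 1.8
ee_pos: [547.0, -303.5, 202.3]
orientation: [-0.209, 0.675, -0.675, 0.209]
contact_force: [-0.1, 0.2, -0.4]
finger_gap: -0.1Traceback (most recent call last):
  File "snap.py", line 6, in <module>
    print(round(s["time_s"],2),s["ee_pos"].round(1),"head",np.degrees(np.arctan2(M[1,0],M[0,0])).round(1),s["contact_force"].round(1),s["finger_gap"].round(1),s["qpos"].round(2))
                                                                                                                                      ^^^^^^^^^^^^^^^^^^^^^
AttributeError: 'float' object has no attribute 'round'
```

View pics/w1.png

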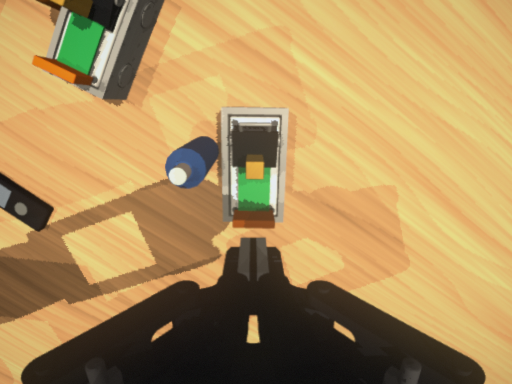

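The wrist view shows the right-hand box nearly aligned: rim at columns 220-289, rows 107-221; tab at (254,217); post top at (255,160); can at (180,175). The closed fingertips are at (253,245).

```bash
sed -i 's/s\["finger_gap"\].round(1)/round(float(s["finger_gap"]),1)/' snap.py
python3 - <<'E'
from h import *
c=None
import pickle
s=ctrl.sense();c=ctrl.camera("wrist");im=c["color"]
pickle.dump((s,c),open("pics/w1.pkl","wb"))
cv2.imwrite("pics/w1z.png",cv2.resize(im[90:260,150:330],None,fx=3.5,fy=3.5,interpolation=2))
m=masks(im)
for k in("green","orange"):
    for b,ce,mm in blobs(m[k],60): 
        cn=cv2.findContours(mm.astype(np.uint8),0,1)[0][0];bp=cv2.boxPoints(cv2.minAreaRect(cn));print(k,b,ce.round(1),plane(bp,{'green':62,'orange':86}[k],c,s)[:,:2].round(0).tolist())
E
```

```text
green [  57   11   48   64 1804] [80.4 42.6] [[544.0, -93.0], [590.0, -88.0], [597.0, -118.0], [552.0, -124.0]]
green [239 168  30  42 959] [253.5 191.1] [[557.0, -280.0], [572.0, -302.0], [539.0, -325.0], [523.0, -302.0]]
orange [ 34  56  39  24 281] [49.8 66.1] [[541.0, -91.0], [548.0, -92.0], [552.0, -125.0], [545.0, -124.0]]
```

View pics/w1z.png

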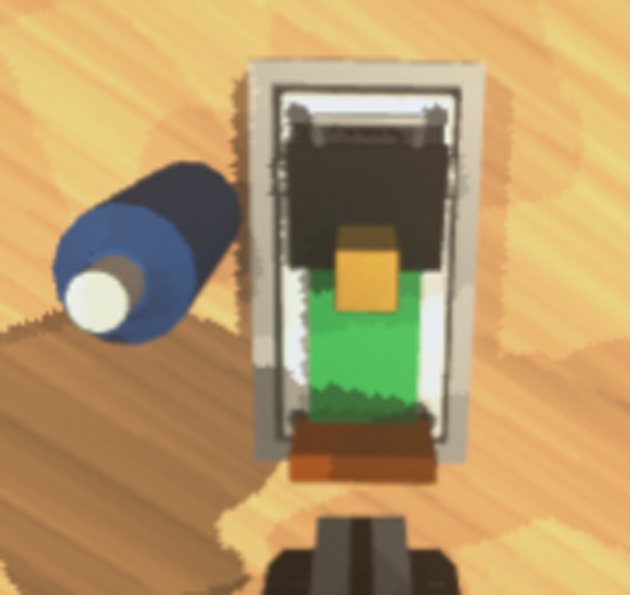

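```bash
cat > m1.py <<'E'
from h import *
import pickle
def unit(name,rim,tab,post,f,off):
    s,c=pickle.load(open(f"pics/{name}.pkl","rb"))
    g=lambda p,z: plane((np.array(p,float)+.5)/f-.5+off,z,c,s)[:,:2]
    r=g(rim,54);t=g(tab,86);p=g(post,108)
    v=(r[0]-r[3]+r[1]-r[2]);y=np.arctan2(v[1],v[0]); v2=t[0]-t[1];y2=np.arctan2(-v2[0],v2[1])
    ux=np.array([np.cos(y),np.sin(y)]);uy=np.array([-ux[1],ux[0]])
    rc=r.mean(0)
    print(name,"yaw rim",np.degrees(y).round(1),"yaw tab",np.degrees(y2).round(1),"box c",rc.round(1),"size",np.linalg.norm(r[0]-r[3]).round(0),np.linalg.norm(r[0]-r[1]).round(0))
    for n,q in(("tab",t),("post",p)): d=q.mean(0)-rc; print(n,q.mean(0).round(1),"rel box", (d@ux).round(1),(d@uy).round(1))
    M=R.from_quat(s["orientation"]).as_matrix();d=rc-s["ee_pos"][:2];print("TCP rel box",(-d@ux).round(1),(-d@uy).round(1))
E
python3 - <<'E'
from m1 import *
unit("w1",[(249,62),(485,64),(466,462),(255,462)],[(290,458),(436,458),(436,482),(290,482)],[(335,250),(398,250),(398,311),(335,311)],3.5,[150,90])
E
```

```text
w1 yaw rim 33.6 yaw tab 34.5 box c [ 563.3 -291.8] size 111.0 61.0
tab [ 526.7 -316.7] rel box -44.3 -0.4
post [ 571.7 -286.5] rel box 9.9 -0.3
TCP rel box -20.1 -0.7
```

```bash
python3 -m crank '[[[0,0.04,0,0],[0,0.035,0,0],[0,0.025,0,0],[0,0.015,0,0],[0,0,0,0],[0,0,0,0]]]'; python3 -m crank '[[[0.008,0,0,0],[0.006,0,0,0],[0.005,0,0,0],[0,0,0,0],[0,0,0,0]]]';python3 snap.py w2
```

```text
time_s: 2.65
ee_pos: [548.0, -304.1, 88.7]
orientation: [0.209, -0.675, 0.676, -0.21]
contact_force: [0.2, -0.2, -0.3]
finger_gap: -0.0
time_s: 3.28
ee_pos: [532.6, -314.4, 88.5]
orientation: [0.209, -0.675, 0.676, -0.211]
contact_force: [4.0, 2.7, 3.0]
finger_gap: -0.1
3.27 [ 532.6 -314.4   88.5] head -145.5 [4.  2.7 3. ] -0.1 [-0.67  0.46  1.56  0.    1.11  0.29]
```

View pics/w2.png

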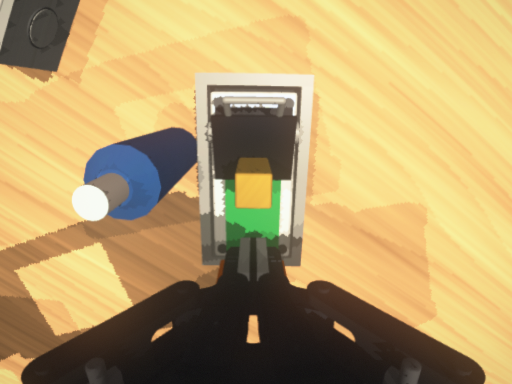

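The fingers are behind the tab with the unit still seated, pulling about 4.8 N. I'll draw it further.

```bash
python3 -m crank '[[[0.006,0,0,0],[0.006,0,0,0],[0.003,0,0,0],[0,0,0,0],[0,0,0,0]]]';python3 snap.py w3
```

```text
time_s: 3.95
ee_pos: [520.7, -322.3, 88.3]
orientation: [0.209, -0.675, 0.676, -0.211]
contact_force: [6.2, 4.3, 3.9]
finger_gap: 0.6
3.95 [ 520.7 -322.3   88.3] head -145.5 [6.2 4.3 3.9] 0.6 [-0.7   0.45  1.58  0.    1.11  0.27]
```

View pics/w3.png

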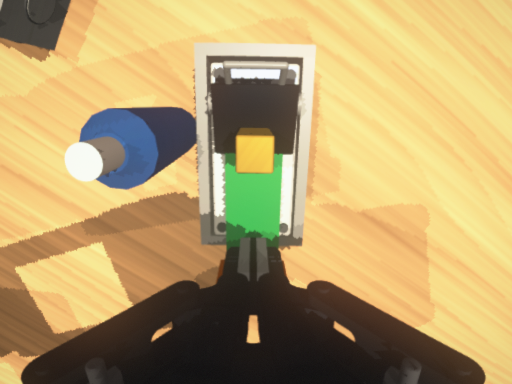

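```bash
python3 -m crank '[[[0.003,0,0,0],[0,0,0,0],[0,0,0,0]]]'; python3 -m crank '[[[-0.02,0,0,0],[-0.014,0,0,0],[0,0,0,0],[0,0,0,0],[0,0,0,0],[0,-0.04,0,0],[0,-0.05,0,0],[0,-0.025,0,0],[0,0,0,0]]]';python3 snap.py w4
```

```text
time_s: 4.38
ee_pos: [518.5, -323.8, 88.3]
orientation: [0.209, -0.675, 0.676, -0.211]
contact_force: [7.4, 4.9, 3.4]
finger_gap: -0.3
time_s: 5.5
ee_pos: [545.7, -306.6, 205.3]
orientation: [0.209, -0.673, 0.677, -0.211]
contact_force: [-0.0, -0.4, -0.3]
finger_gap: -0.1
5.5 [ 545.7 -306.6  205.3] head -145.5 [-0.  -0.4 -0.3] -0.1 [-0.65  0.35  1.46 -0.    1.33  0.32]
```

View pics/w4.png

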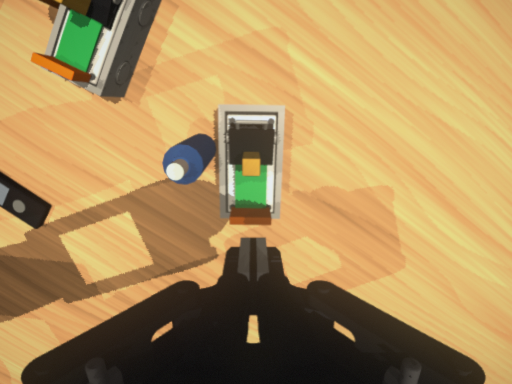

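The card went back home after a pull of about 9 N, so the right-hand clip is sound. Next is the middle unit.

```bash
python3 -m crank '[[[-0.026,0,-0.03,0],[-0.026,0,-0.03,0],[-0.026,0,-0.03,0],[-0.026,0,-0.03,0],[-0.026,0,-0.031,0],[0,0,0,8.5],[0,0,0,8.5],[0,0,0,8.5],[0,0,0,0],[0,0,0,0]]]'; python3 snap.py w5; python3 -c "
import cv2;im=cv2.imread('pics/w5.png');cv2.imwrite('pics/w5z.png',cv2.resize(im[90:260,150:330],None,fx=3.5,fy=3.5,interpolation=2))"
```

```text
time_s: 6.8
ee_pos: [565.2, -106.9, 200.8]
orientation: [-0.057, 0.705, -0.704, 0.056]
contact_force: [-0.4, -0.3, -0.6]
finger_gap: -0.1
6.8 [ 565.2 -106.9  200.8] head -170.9 [-0.4 -0.3 -0.6] -0.1 [-0.34  0.25  1.59 -0.    1.3   1.07]
```

View pics/w5z.png

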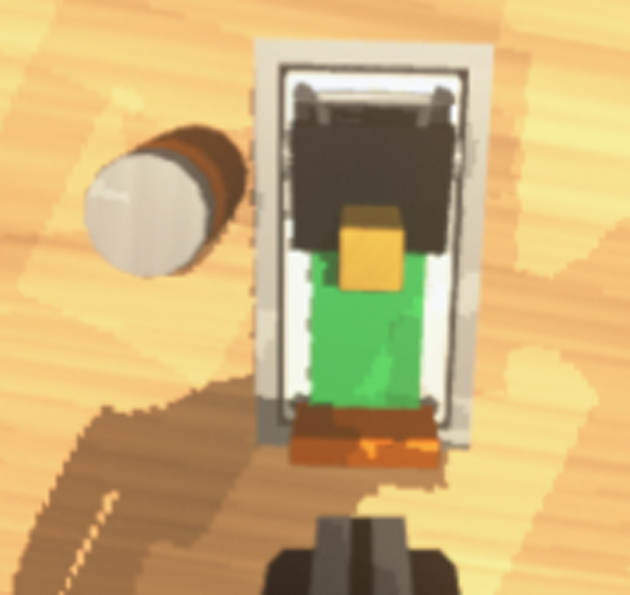

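The middle unit is aligned. In the zoom the rim runs from (255,40) to (469,447), the tab top is at rows 440-467, and the post top is at (371,259).

Run:
```python
from m1 import *
unit("w5",[(255,40),(493,45),(469,447),(257,445)],[(290,439),(438,439),(438,468),(290,466)],[(340,229),(403,229),(403,291),(340,290)],3.5,[150,90])
```

```text
w5 yaw rim 7.8 yaw tab 9.2 box c [ 589.5 -103.4] size 111.0 61.0
tab [ 545.7 -109.3] rel box -44.3 0.1
post [ 599.1 -102.2] rel box 9.6 -0.1
TCP rel box -24.6 -0.2
```

```bash
python3 -m crank '[[[-0.004,0.04,0,0],[0,0.035,0,0],[0,0.025,0,0],[0,0.013,0,0],[0,0,0,0],[0,0,0,0]]]'; python3 -m crank '[[[0.008,0,0,0],[0.006,0,0,0],[0.005,0,0,0],[0,0,0,0],[0,0,0,0]]]';python3 -m crank '[[[0.006,0,0,0],[0.006,0,0,0],[0.003,0,0,0],[0,0,0,0],[0,0,0,0]]]';python3 snap.py w6
```

```text
time_s: 7.6
ee_pos: [571.1, -106.7, 90.6]
orientation: [0.055, -0.705, 0.705, -0.057]
contact_force: [0.8, 0.0, 0.4]
finger_gap: -0.1
time_s: 8.22
ee_pos: [553.2, -109.4, 90.6]
orientation: [0.054, -0.705, 0.705, -0.058]
contact_force: [4.8, 1.5, -0.8]
finger_gap: 0.2
time_s: 8.85
ee_pos: [539.4, -111.4, 90.6]
orientation: [0.053, -0.705, 0.705, -0.058]
contact_force: [8.3, 2.0, -3.1]
finger_gap: 0.0
8.85 [ 539.4 -111.4   90.6] head -171.0 [ 8.3  2.  -3.1] 0.0 [-0.36  0.34  1.74  0.    1.06  1.05]
```

View pics/w6.png

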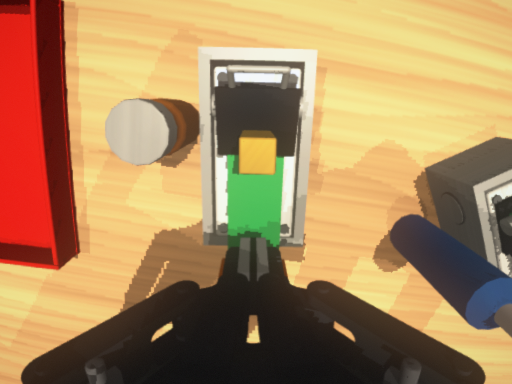

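The pull is 8.5 N at about 22 mm, so this clip looks sound too. I'll draw it a little more and let go.

```bash
python3 -m crank '[[[0.003,0,0,0],[0,0,0,0],[0,0,0,0]]]'; python3 -m crank '[[[-0.02,0,0,0],[-0.014,0,0,0],[0,0,0,0],[0,0,0,0],[0,0,0,0],[0,-0.04,0,0],[0,-0.05,0,0],[0,-0.025,0,0],[0,0,0,0]]]';python3 snap.py w7
```

```text
time_s: 9.28
ee_pos: [536.8, -111.8, 90.6]
orientation: [0.052, -0.705, 0.705, -0.059]
contact_force: [8.3, 2.8, -3.8]
finger_gap: 0.0
time_s: 10.4
ee_pos: [568.4, -107.5, 207.1]
orientation: [0.054, -0.704, 0.706, -0.058]
contact_force: [-0.3, -0.1, -0.1]
finger_gap: -0.1
10.4 [ 568.4 -107.5  207.1] head -171.0 [-0.3 -0.1 -0.1] -0.1 [-0.34  0.25  1.58 -0.    1.3   1.08]
```

View pics/w7.png

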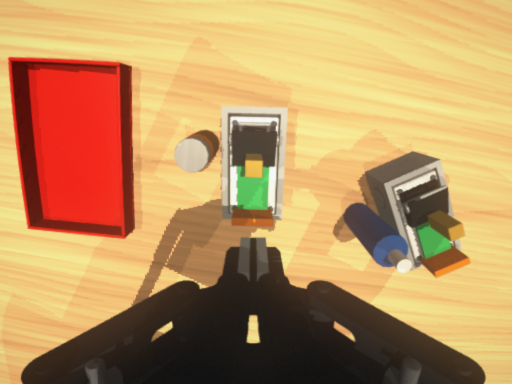

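The middle card is home again and the unit is still seated. Now the left unit.

```bash
python3 -m crank '[[[-0.004,0,-0.052,0],[-0.004,0,-0.052,0],[-0.004,0,-0.052,0],[-0.004,0,-0.052,0],[-0.004,0,-0.052,0],[-0.004,0,-0.052,0],[-0.004,0,-0.052,0],[-0.004,0,-0.052,0],[0,0,0,5.75],[0,0,0,5.75],[0,0,0,0],[0,0,0,0]]]'; python3 snap.py w8; python3 -c "
import cv2;im=cv2.imread('pics/w8.png');cv2.imwrite('pics/w8z.png',cv2.resize(im[90:260,150:330],None,fx=3.5,fy=3.5,interpolation=2))"
```

```text
time_s: 11.95
ee_pos: [532.5, 308.5, 202.7]
orientation: [-0.014, -0.707, 0.707, 0.016]
contact_force: [-0.2, -0.5, -0.0]
finger_gap: 0.1
11.95 [532.5 308.5 202.7] head 177.6 [-0.2 -0.5 -0. ] 0.1 [0.38 0.33 1.48 0.   1.33 2.  ]
```

View pics/w8z.png

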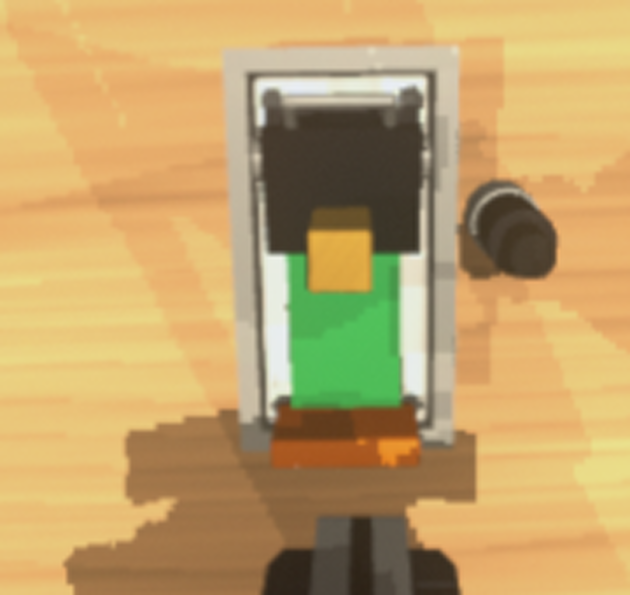

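The left unit's rim runs from (223,48) to (455,445) in the zoom, with the tab top at rows 439-467 and the post top at (340,261).

Run:
```python
from m1 import *
unit("w8",[(223,49),(458,46),(454,445),(242,450)],[(272,439),(420,438),(420,466),(271,468)],[(308,230),(372,230),(372,291),(308,291)],3.5,[150,90])
```

```text
w8 yaw rim -1.6 yaw tab -2.0 box c [555.7 313.2] size 111.0 60.0
tab [512.  314.4] rel box -43.7 0.0
post [566.  312.9] rel box 10.3 -0.0
TCP rel box -23.1 -5.4
```

```bash
python3 -m crank '[[[-0.003,0.04,-0.005,0],[0,0.035,0,0],[0,0.025,0,0],[0,0.013,0,0],[0,0,0,0],[0,0,0,0]]]'; python3 -m crank '[[[0.008,0,0,0],[0.006,0,0,0],[0.005,0,0,0],[0,0,0,0],[0,0,0,0]]]';python3 -m crank '[[[0.006,0,0,0],[0.006,0,0,0],[0.003,0,0,0],[0,0,0,0],[0,0,0,0]]]';python3 snap.py w9
```

```text
time_s: 12.75
ee_pos: [537.6, 314.2, 92.7]
orientation: [0.016, 0.707, -0.707, -0.014]
contact_force: [-0.1, 0.1, 0.2]
finger_gap: -0.0
time_s: 13.38
ee_pos: [517.5, 314.8, 91.5]
orientation: [0.015, 0.707, -0.707, -0.015]
contact_force: [2.2, -0.5, 2.2]
finger_gap: -0.1
time_s: 14.0
ee_pos: [501.8, 315.3, 90.9]
orientation: [-0.015, -0.707, 0.707, 0.016]
contact_force: [-0.2, 0.4, 0.4]
finger_gap: 0.1
14.0 [501.8 315.3  90.9] head 177.5 [-0.2  0.4  0.4] 0.1 [0.41 0.42 1.62 0.   1.1  2.03]
```

View pics/w9.png

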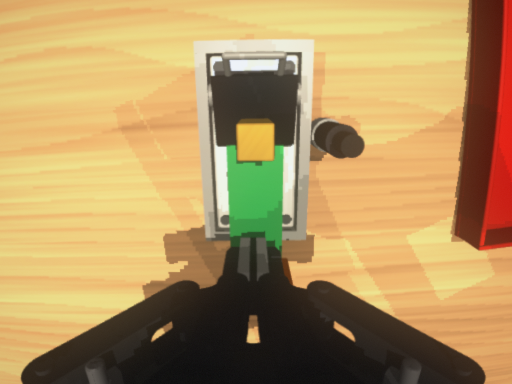

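```bash
python3 -m crank '[[[-0.014,0,0,0],[0,0,0,0],[0,-0.05,0,0],[0,-0.05,0,0],[0,-0.01,0,0],[0,0,0,0]]]' ;python3 snap.py w10; python3 -c "
import cv2;im=cv2.imread('pics/w10.png');cv2.imwrite('pics/w10z.png',cv2.resize(im[60:240,150:330],None,fx=3.3,fy=3.3,interpolation=2))"
```

```text
time_s: 14.8
ee_pos: [516.8, 314.9, 201.9]
orientation: [0.016, 0.707, -0.707, -0.015]
contact_force: [-0.1, -0.3, -1.1]
finger_gap: 0.1
14.8 [516.8 314.9 201.9] head 177.5 [-0.1 -0.3 -1.1] 0.1 [0.4  0.31 1.52 0.   1.31 2.02]
```

View pics/w10z.png

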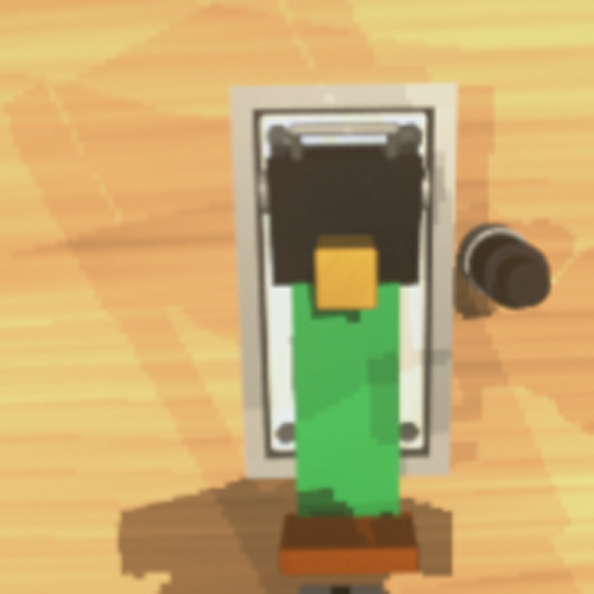

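The card stayed drawn, with the tab at (348,557) in the zoom, well forward. The left clip is the weak one. I'll re-measure it.

Run:
```python
from m1 import *
unit("w10",[(231,86),(457,84),(450,474),(246,477)],[(281,550),(418,548),(418,571),(280,574)],[(315,250),(377,249),(377,309),(317,310)],3.3,[150,60])
# tray from w7 image? print heading of tray from top
c=ctrl.camera("top");m=masks(c["color"])["red"];b=[x for x in blobs(m,500)][0][2]
cn=cv2.findContours(b.astype(np.uint8),0,1)[0][0];bp=cv2.boxPoints(cv2.minAreaRect(cn));P=plane(bp,30,c)[:,:2];print(P.round(1).tolist(),P.mean(0))
s,w=pickle.load(open("pics/w7.pkl","rb"))
P=plane([(10,59),(131,63),(128,237),(28,230)],30,w,s)[:,:2];print(P.round(1).tolist(),P.mean(0))
```

```text
w10 yaw rim -1.7 yaw tab -1.5 box c [555.4 313. ] size 111.0 61.0
tab [486.6 315.1] rel box -68.9 0.0
post [565.5 312.8] rel box 10.1 0.1
TCP rel box -38.7 0.7
[[655.7, 160.1], [663.5, 39.5], [474.0, 27.4], [466.3, 145.4]] [564.85305062  93.11505998]
[[656.9, 157.0], [667.1, 29.2], [480.3, 24.8], [468.4, 146.9]] [568.17893281  89.4884187 ]
```

```bash
python3 -m crank '[[[-0.025,0,0,-0.8],[-0.0237,0,0,0],[0,0.04,0,0],[0,0.02,0,0],[0,0,0,0],[0,0,0,0]]]' 0.034 40;python3 snap.py w11
```

```text
time_s: 15.65
ee_pos: [565.3, 313.3, 141.8]
orientation: [0.01, 0.707, -0.707, -0.01]
contact_force: [-0.2, 0.2, 1.1]
finger_gap: 33.6
15.65 [565.3 313.3 141.8] head 178.4 [-0.2  0.2  1.1] 33.6 [0.37 0.45 1.45 0.   1.24 1.97]
```

View pics/w11.png

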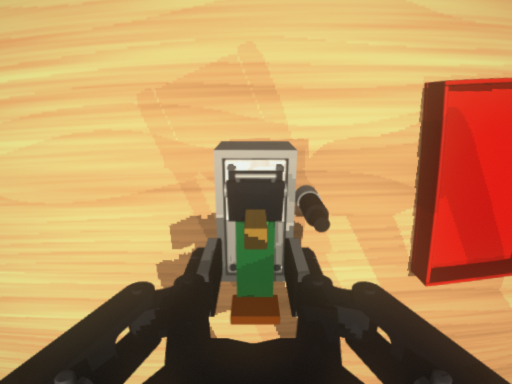

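The post, at (256,230), lies between the open fingers. I'll go down and grip.

```bash
python3 -m crank '[[[0,0.02,0,0],[0,0.015,0,0],[0,0.01,0,0],[0,0,0,0],[0,0,0,0]]]'; python3 -m crank '[[[0,0,0,0],[0,0,0,0],[0,0,0,0],[0,0,0,0],[0,0,0,0],[0,0,0,0]]]' 0.0 60;python3 snap.py w12
```

```text
time_s: 16.32
ee_pos: [565.5, 313.1, 96.5]
orientation: [0.01, 0.707, -0.707, -0.01]
contact_force: [0.5, -0.6, 0.5]
finger_gap: 33.8
time_s: 17.08
ee_pos: [565.8, 313.0, 97.0]
orientation: [0.011, 0.707, -0.707, -0.01]
contact_force: [0.3, -2.4, 4.3]
finger_gap: 13.0
17.07 [565.8 313.   97. ] head 178.3 [ 0.3 -2.4  4.3] 13.0 [ 0.37  0.51  1.48 -0.    1.16  1.97]
```

View pics/w12.png

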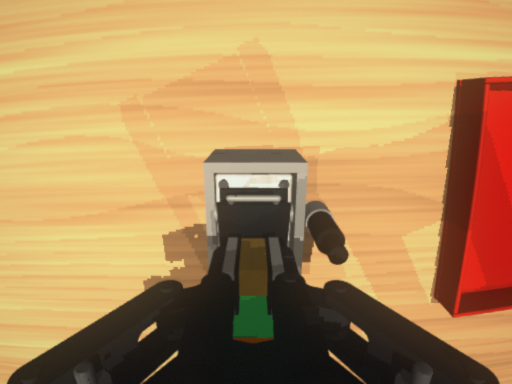

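```bash
python3 -m crank '[[[0,-0.005,0,0],[0,-0.008,0,0],[0,-0.01,0,0],[0,-0.015,0,0],[0,-0.015,0,0],[0,-0.015,0,0],[0,-0.015,0,0],[0,-0.015,0,0],[0,-0.01,0,0],[0,0,0,0],[0,0,0,0]]]';python3 snap.py w13; python3 -c "
from h import *
cv2.imwrite('pics/s13.png',ctrl.camera('scene')['color'][100:340,100:420])"
```

```text
time_s: 18.5
ee_pos: [564.7, 312.8, 203.5]
orientation: [-0.01, -0.707, 0.707, 0.011]
contact_force: [-0.1, 0.3, -5.7]
finger_gap: 13.1
18.5 [564.7 312.8 203.5] head 178.3 [-0.1  0.3 -5.7] 13.1 [ 0.37  0.39  1.4  -0.    1.35  1.97]
```

View pics/w13.png

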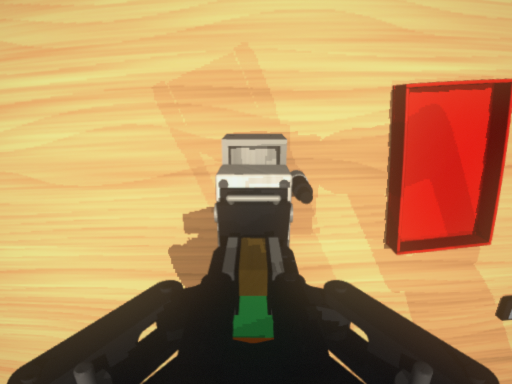

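View pics/s13.png

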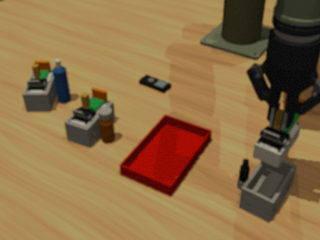

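The unit is out of box 3 (5.7 N hanging), held level with its card still drawn. I'll carry it over the tray.

```bash
python3 -m crank '[[[-0.001,0,0.01,0],[-0.002,0,0.02,0],[-0.003,0,0.03,0],[-0.003,0,0.03,0],[-0.003,0,0.03,0],[-0.003,0,0.03,0],[-0.003,0,0.03,0],[-0.003,0,0.02,0],[-0.002,0,0.0125,0],[0,0,0.006,0],[0,0,0,-3],[0,0,0,-2.7],[0,0,0,0],[0,0,0,0],[0,0,0,0]]]';python3 snap.py w14; python3 -c "
from h import *
cv2.imwrite('pics/s14.png',ctrl.camera('scene')['color'][100:340,100:420])
cv2.imwrite('pics/t14.png',cv2.resize(ctrl.camera('top')['color'][120:220,140:400],None,fx=3,fy=3))"
```

```text
time_s: 20.48
ee_pos: [581.8, 94.2, 204.2]
orientation: [-0.025, 0.707, -0.707, 0.025]
contact_force: [0.3, 0.4, -5.8]
finger_gap: 13.2
20.48 [581.8  94.2 204.2] head -176.0 [ 0.3  0.4 -5.8] 13.2 [0.01 0.28 1.55 0.   1.31 1.51]
```

View pics/w14.png

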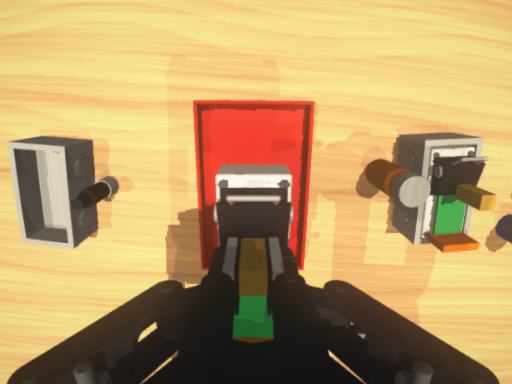

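View pics/s14.png

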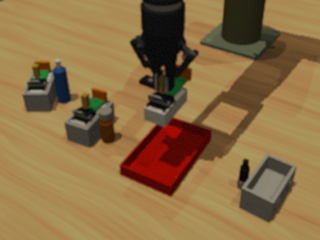

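Run:
```python
from m1 import *
s,c=pickle.load(open("pics/w14.pkl","rb"))
P=plane([(194,101),(314,101)],30,c,s)[:,:2];print(P.round(1),P.mean(0))
d=P[0]-P[1];y=np.arctan2(-d[0],d[1]);u=np.array([np.cos(y),np.sin(y)]);ctr=P.mean(0)-95*u;print(np.degrees(y),ctr, np.linalg.norm(d))
r=s["ee_pos"][:2]-ctr;print("TCP rel tray",r@u,r@[-u[1],u[0]])
```

```text
[[658.5 159. ]
 [666.9  41.2]] [662.71701634 100.10760096]
4.102552076999182 [567.96044459  93.31112309] 118.14413287820445
TCP rel tray 13.858669908154647 -0.10167327639276344
```

It lines up with the tray to within 1 mm. I'll lower it.

```bash
python3 -m crank '[[[0,0.01,0,0],[0,0.02,0,0],[0,0.025,0,0],[0,0.025,0,0],[0,0.02,0,0],[0,0.01,0,0],[0,0.005,0,0],[0,0,0,0],[0,0,0,0]]]'; python3 -m crank '[[[0,0.002,0,0],[0,0.002,0,0],[0,0.0015,0,0],[0,0,0,0],[0,0,0,0]]]'
```

```text
time_s: 21.75
ee_pos: [582.7, 94.0, 90.3]
orientation: [0.024, -0.707, 0.707, -0.026]
contact_force: [-0.3, 0.4, -5.1]
finger_gap: 13.0
time_s: 22.38
ee_pos: [581.9, 93.9, 83.8]
orientation: [-0.025, 0.707, -0.707, 0.025]
contact_force: [0.4, 0.1, -5.8]
finger_gap: 12.9
```

```bash
python3 -m crank '[[[0,0.001,0,0],[0,0.001,0,0],[0,0.0005,0,0],[0,0,0,0],[0,0,0,0]]]'; python3 -m crank '[[[0,0.0005,0,0],[0,0.0005,0,0],[0,0.0005,0,0],[0,0,0,0],[0,0,0,0]]]'
```

```text
time_s: 23.0
ee_pos: [581.9, 94.0, 81.3]
orientation: [-0.025, 0.707, -0.707, 0.025]
contact_force: [-0.8, 0.4, -5.4]
finger_gap: 12.6
time_s: 23.62
ee_pos: [581.9, 93.9, 79.8]
orientation: [-0.025, 0.707, -0.707, 0.025]
contact_force: [0.7, 0.2, -5.7]
finger_gap: 13.0
```

```bash
python3 -m crank '[[[0,0.0005,0,0],[0,0.0005,0,0],[0,0,0,0],[0,0,0,0]]]'; python3 -m crank '[[[0,0.0005,0,0],[0,0.0005,0,0],[0,0,0,0],[0,0,0,0]]]'
```

```text
time_s: 24.12
ee_pos: [581.9, 93.9, 79.1]
orientation: [0.025, -0.707, 0.707, -0.025]
contact_force: [-1.4, -0.6, -3.5]
finger_gap: 12.9
time_s: 24.62
ee_pos: [582.0, 93.8, 79.0]
orientation: [0.025, -0.707, 0.707, -0.025]
contact_force: [-3.7, -1.6, 4.6]
finger_gap: 13.0
```

The tray is taking the weight. I'll release and rise straight up.

```bash
python3 -m crank '[[[0,0,0,0],[0,0,0,0],[0,0,0,0],[0,0,0,0]]]' 0.034; python3 snap.py w15; python3 -m crank '[[[0,-0.01,0,0],[0,-0.02,0,0],[0,-0.04,0,0],[0,-0.05,0,0],[0,-0.04,0,0],[0,0,0,0],[0,0,0,0]]]'; python3 snap.py w16;python3 -c "
from h import *
cv2.imwrite('pics/s16.png',cv2.resize(ctrl.camera('scene')['color'][140:330,110:410],None,fx=2.6,fy=2.6,interpolation=2))"
```

```text
time_s: 25.12
ee_pos: [582.0, 94.0, 77.8]
orientation: [-0.025, 0.707, -0.707, 0.025]
contact_force: [-0.5, -0.4, 0.5]
finger_gap: 33.8
25.12 [582.   94.   77.8] head -176.0 [-0.5 -0.4  0.5] 33.8 [0.01 0.43 1.64 0.   1.07 1.51]
time_s: 26.05
ee_pos: [581.6, 93.9, 238.4]
orientation: [0.025, -0.707, 0.707, -0.025]
contact_force: [-0.1, -0.3, -0.9]
finger_gap: 33.9
26.05 [581.6  93.9 238.4] head -176.0 [-0.1 -0.3 -0.9] 33.9 [ 0.01  0.25  1.52 -0.    1.38  1.51]
```

View pics/w16.png

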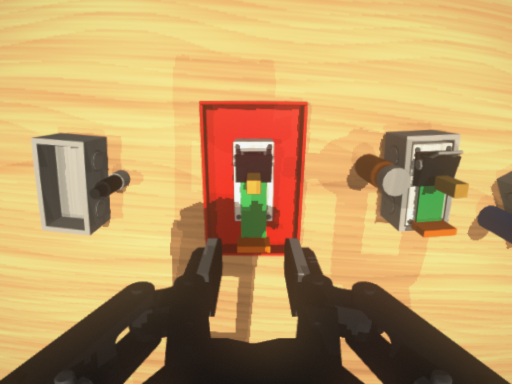

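View pics/s16.png

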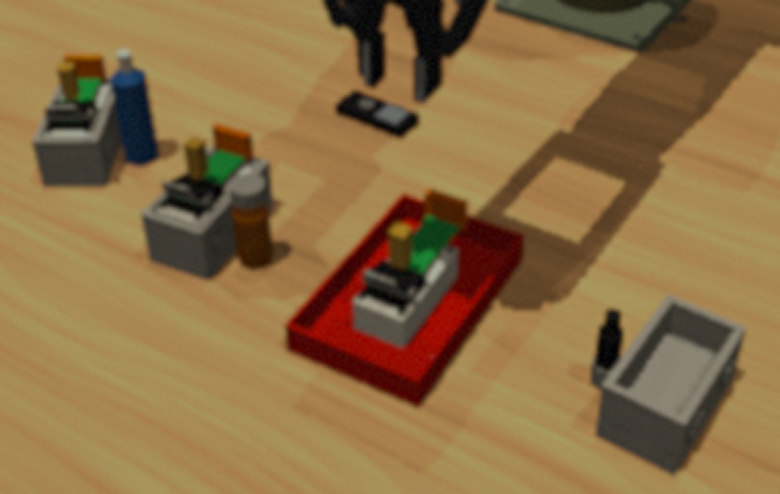

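The unit sits flat in the tray with its card drawn. Both other cards are home, and the bystanders are at the same pixels as at the start.

```bash
python3 -c "
from bench import ctrl
print(ctrl.sign_off(), ctrl.sense()['time_s'])"
```

```text
the job is handed in; nothing more can be done
the job is handed in; nothing more can be done
```

The weak clip was the left-hand one (at y ≈ +313 mm). It now sits upright and flat in the red tray with its card still drawn about 25 mm. I handed the job in at about 26 s on the robot's clock.

- **Finding it:** I drew each card about 25 mm.

| Unit | Pull | Card when let go |
|---|---|---|
| Right | about 9 N | went back home |
| Middle | about 8.5–9 N | went back home |
| Left | about 2 N | stayed out |

- **Lift and set-down:** I lifted the left unit straight up by its post and lowered it in steps of 0.5 mm at the end. I opened the fingers only once the tray was carrying its weight, at about 5 N of contact.
- **Last checks:** In the final wrist and scene pictures the unit is flat in the tray with its card out. The middle and right cards are home and those units are still in their boxes. By eye, the spray can, plug, jar and recorder have not moved or tipped. The gripper was open and well clear.
- **Disagreement between views:** The tray centre differed by about 3 mm between the top and wrist views, which is well inside the room around the unit. No check failed.

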